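Move the clip-in battery cap from the worn-out work lamp to the good one

TASK

The blue work lamp is worn out, so give its battery cap to the yellow lamp: press the cap's two red side tabs together to unclip it, lift it off, and clip it onto the yellow lamp's open battery bay, pushed down against the bay's spring until both catches hold it when you let go. The tabs, catches and housings are thin plastic, so be gentle with them, and leave the other things on the bench undisturbed.

Things in the scene. Friction and masses are not known exactly. Their poses are not given: they have to be found in the camera images.
- cap_mid (a point): Middle of the loose grey battery cap, half-way up its two red side tabs, 21 mm above the underside of its flange. z up, y from tab_b to tab_a, x along the cap; it fits either way round. Flange 68 (x) x 66 (y) x 4 mm. On it a block 60 mm long, 42 mm wide at its ends, waisted to 30 mm between the tabs, its top 34 mm above the flange's underside. Mass 0.1 to 0.16 kg.
- cap_foot (a point): Centre of the underside of the cap's plug, 20 mm below the flange's underside (41 mm below cap_mid), axes as cap_mid. The plug is 40 (x) x 55 (y) mm with round lower edges (radius 4 mm). Beside it each tab carries a hook, 10 to 14 mm below the flange's underside, that stands out to 32 mm from the middle along y, and to 26 mm with the tab fully pressed.
- tab_a (a joint): Travel (m) of the red tab on the cap's +y side: 0 sprung out (catching), 0.006 pressed in to its hard stop. Upright plate 26 mm wide (x), 6 mm thick, 6 to 36 mm above the flange's underside. The two tabs measure 56 mm over their outer faces, 44 mm with both pressed in. Spring 3 N at 0, 8 N at 0.006. A pinch of 20 to 30 N at the stop is safe, over 50 N cracks a tab.
- tab_b (a joint): The same for the tab on the cap's -y side. A hook clears the lamp's ledge from about 0.003 of travel; in the lamp a tab needs a few N more, since the bay's spring presses the hook up against the ledge.
- old_lamp_bay (a point): Blue worn-out work lamp, fixed, lying flat: 168 (x) x 116 (y) x 60 mm, grey lens bezel at its +x end. The point is the centre of its battery bay's mouth, level with the lamp's top, 60 mm above the bench; z up, y across the lamp (the way the tabs are pressed). The cap starts clipped in here, the underside of its flange about 2 mm above the lamp's top. Collar, ledges and spring as in the yellow lamp, but the collar is level with the lamp's top.
- new_lamp_bay (a point): Yellow work lamp, fixed, same size and shape, black bezel at +x; its bay is open. The point is the bay's centre, level with the lamp's top, 60 mm above the bench, axes likewise. A black collar, 54 (x) x 72 (y) mm outside, frames the mouth, 43 x 58 mm, square-edged: the plug has 1.5 mm of play each side. It stands 0 to 5 mm proud of the lamp, unmeasured, and does not give when pressed.
- new_lamp: The yellow lamp with its collar; origin under its centre. Each y edge of the collar is an 8 mm thick ledge. Both hooks must go below the ledges with the tabs held in, then spring out beneath when let go; with a tab out its hook stops on top. Once clipped, the flange sits about 2 mm above the collar. Over 35 N between the cap and either lamp, up, down or sideways, cracks a catch.
- new_bay_floor (a point): Middle of the lamp's floor under the bay, 30 mm below the lamp's top (for reference). Above it a copper spring plate, top 12 mm below the collar's top, pushes the plug up: first touch with the flange 8 mm above the collar, 6 N at 2 mm (hooks just below the ledges), 8 N with the flange flat on the collar. Press down with 10 to 20 N, feel the flange stop, let go there; let go higher, the cap rises and stays loose.
- cap: The whole battery cap with its tabs; origin at the centre of the flange's underside.
- old_lamp: The blue lamp with all its parts; origin under its centre.
- cell: Bystander: green and black block battery, 66 x 66 x 95 mm, standing; origin under its centre.
- driver: Bystander: screwdriver lying on the bench; origin under its middle.
- hammer: Bystander: hammer lying on the bench; origin under its middle.
- glue: Bystander: white glue bottle, 56 mm across, 150 mm tall; origin under its centre.
- nails: Bystander: glass jar with a steel lid, 68 mm across, 90 mm tall; origin under its centre.
- tape: Bystander: orange tape measure, 70 x 35 x 65 mm; origin under its centre.
- mug: Bystander: blue mug, 80 mm across, 95 mm tall; origin under its centre.
Things that resemble listed ones, but are neither listed nor needed, are in the scene too. Leave any brown or purple look-alike of the cap alone.

How it is judged:
By the outcome, as a careful person would: the job done as asked, in the order asked, and still so for the second after the job is handed in, with the robot touching nothing.
It also fails if it takes over 54 s, if anything falls off the work surface, if the arm or the gripper's body presses on something with over 40 N, if the wrist force passes 120 N, or if a joint passes its speed limit or range.

ROBOT

A 6-joint arm with a two-finger parallel gripper is mounted at the origin on the work surface. World frame = base frame: x ahead of the robot, y to its left, z up, the work surface at z = 0. Lengths are in mm, angles in rad, forces in N, time in s.
With the tool pointing down it reaches from about 275 to 750 mm from the base axis. Payload 10.2 kg.
Tool frame: the origin (TCP) lies at the very end of the fingers, on their centre line; the grasp point (between the pads) lies 19 mm behind it (ctrl.hold_point_z is the distance from the TCP to the grasp point, in mm); z points along the fingers, y is the direction in which the jaws open and shut (so a half turn about z gives the same grasp; the last joint's range is limited). The gripper opens to 85 mm and grips with 20 to 120 N. Pads are 22 mm wide; open, the fingers measure 114 mm over their backs; the gripper's body (76 mm by 85 mm) begins 54 mm behind the grasp point. The pads swing forward as they close: fully open they stand 13 mm farther back than shut.
Start: joints at [-1.353, 0.313, 1.498, -0, 1.331, -0.223], TCP at [223.987, -474.827, 231.294] pointing down, gripper open.
Joint ranges: [-2.94, 2.94], [-0.97, 2.17], [0.19, 2.56], [-1.23, 4.37], [0.02, 3.11], [-2.88, 2.88]. Speed limits (rad/s): [2.39, 2.39, 3.01, 3.14, 3.14, 3.14].

INTERFACE

Orientations are given as a unit quaternion [w, x, y, z].
In Python, from rig import readout, cams, workorder, spotter, ctrl gives the robot as it stands.
- The arm moves only by the tool step_arm, never from a script. Its argument "plan" is text: rows parted by semicolons, each of 5 numbers parted by spaces: the shift along the tool's x, y, z in cm, then the turn about the tool's z in degrees, then the opening in per cent of the stroke, from 0 (shut) to 100 (fully open). In form: x y z twist gripper; .... A call has 1 to 10 rows; each row is the pose to reach, as a shift and turn from the pose commanded when the call began, along the tool's axes at that moment; what a row does not reach only later rows make up. A row lasts 1/10 s, in which the tool goes at most 50 mm and 8.59 degrees, less where a joint would pass 70% of its speed; a pose out of reach is approached as far as the arm can. A call with a gripper value outside its range is refused whole. The fingers move at their own pace and stop on an object; "grip_force" is the grip in N (left out, the last holds). Time passes only in rows, so rows that repeat a pose let the fingers close. It gives the time, the measured TCP pose, the force and the opening at its end, in the units of the state.
- readout.sense(): the state, without advancing time (a new reading comes with each control period).
- cams.capture(name): name is "side" or "top" or "wrist"; returns (picture, depth): 420x560x3 uint8, red, green, blue; 420x560 float32, mm along the optical axis (not along the pixel's ray), 0 where there is no reading.
- cams.camera_info(name): a dict with "vfov" (degrees; the focal length in pixels is half the picture's height over the tangent of half this angle, whatever the lens; pixels are square), "cx", "cy" (the principal point, pixels), "rvec" (rotation vector, rad) and "tvec" (3), from world to camera coordinates, as OpenCV has them. Camera axes: x right, y down, z forward; pixel columns grow to the right and rows downward; lengths in mm; the calibration is good to about 2 mm. A picture is of the moment at which its call begins: read the wrist's pose just before it. camera_info takes no time and is no camera call; for the wrist camera it gives the pose at the moment of the call.
- workorder.finish_job(): hands the job in, once; it reports no verdict.
Trained networks look in the newest picture that a camera, given by its name, has taken for a name from the list of things; names that differ only in an ending like _2 or _b are one class to them, and where a whole thing is asked for, a point or a joint stands for the part that bears it (a point fixed in the world has none). Each returns a list of dicts, best first, with "conf" (0 to 1); they miss things now and then, are a little off and sometimes report something else, mostly with a low value. They report only what shows in the picture. A call takes as long as a camera call. They do not tell look-alikes from the thing itself.
- spotter.regions_of(camera, target): "pixels" (420x560 bool, what is visible of it) and "extent" ([centre column, centre row, width, height] in pixels, round what is visible of it).
The state is a dict: "time_s": time; "joints": joint angles; "dq": joint speeds; "tau": joint torques, N m; "eef_pos": TCP position; "ee_rot": TCP orientation; "force": force on the tool from outside, world axes, zero at the start; "wrist_torque": the same for the moment, N m; "grip_width": opening from 0.0 (shut) to 1.0 (fully open).
Only numpy, scipy, OpenCV 4.12 (cv2) and the standard library are available. Lean on these libraries where they do the work, as an engineer would, in place of code of your own. Each camera call takes 0.05 s, during which the arm holds its last target. There are 200 camera calls.

## Working session

There is one attempt and no reset: what is moved stays moved. The work goes in short steps, Python scripts to look and compute and a tool call to move; the robot and the scene stay as the last step left them, time stands still between calls to the robot, and variables do not carry over. Pictures are saved under pics/ and viewed, about 8 in all and at most 12, crops included, and the job is handed in when it is done.

Besides the shell and the picture viewer there is one more tool, called after "Call:" as a command line: name --argument value ..., lists and objects as JSON in quotes. step_arm: Moves the arm, as the interface text tells. Its arguments: {"type":"object","properties":{"plan":{"type":"string"},"grip_force":{"type":"number"}},"required":["plan"]}

```bash
mkdir -p pics; cat > h.py <<'E'
import numpy as np, cv2
from rig import readout, cams, workorder, spotter, ctrl
def snap(n,f):
    i=cams.camera_info(n); p,d=cams.capture(n); cv2.imwrite(f'pics/{f}.png',p[:,:,::-1]); np.savez(f'{f}.npz',p=p,d=d,**{k:np.array(v) for k,v in i.items()}); return p,d,i
def cloud(d,i):
    h,w=d.shape; f=h/2/np.tan(np.radians(i['vfov'])/2)
    v,u=np.mgrid[:h,:w]; c=np.stack([(u-i['cx'])/f*d,(v-i['cy'])/f*d,d],-1)
    R=cv2.Rodrigues(np.array(i['rvec'],float))[0]
    return (c-np.array(i['tvec']).ravel())@R
E
python3 - <<'E'
from h import *
for n in ['top','side']:
    p,d,i=snap(n,n+'0'); P=cloud(d,i); print(n,i)
    for t in ['cap','old_lamp','new_lamp']:
        for r in spotter.regions_of(n,t)[:3]:
            q=P[r['pixels']&(d>0)]
            print(t,round(r['conf'],2),np.round(r['extent']),np.round(np.median(q,0)),np.round(np.percentile(q,[2,98],axis=0)))
print(readout.sense())
E
```

```text
top {'vfov': 50.7960739717037, 'cx': 281.7203119758249, 'cy': 201.17801171048566, 'rvec': array([ 2.19963737, -2.19516397,  0.06961334]), 'tvec': array([  -1.64255763,  588.74820782, 1294.55296081])}
cap 0.72 [218. 220.  30.  33.] [534. 174.  94.] [[498. 143.  60.]
 [569. 215. 102.]]
cap 0.72 [221. 280.  30.  30.] [361. 180.  52.] [[326. 147.  20.]
 [392. 217.  59.]]
cap 0.62 [296. 285.  21.  25.] [353. -39.  53.] [[322. -72.  20.]
 [384. -10.  59.]]
old_lamp 0.47 [219. 219.  27.  29.] [534. 174.  95.] [[501. 144.  63.]
 [567. 207. 102.]]
new_lamp 0.56 [359. 234.  49.  68.] [ 495. -226.   59.] [[ 411. -287.   24.]
 [ 579. -167.   65.]]
side {'vfov': 52.48757068658391, 'cx': 278.16688117253966, 'cy': 205.34555958326752, 'rvec': array([ 0.06904336, -2.84593449,  1.30884464]), 'tvec': array([ 570.00266533,   55.93423217, 1357.03284837])}
cap 0.98 [347. 202.  22.  27.] [354. -24.  47.] [[323. -69.   7.]
 [383.  -8.  57.]]
cap 0.94 [289. 240.  28.  27.] [534. 190.  91.] [[499. 151.  62.]
 [569. 214.  99.]]
cap 0.63 [348. 253.  27.  29.] [364. 195.  46.] [[325. 158.   8.]
 [394. 219.  56.]
[... 166 characters left out ...]
.]
 [ 581. -161.   63.]]
{'time_s': 0.4, 'joints': array([-1.35336982e+00,  3.12998649e-01,  1.49781662e+00,  4.04745765e-06,
        1.33101744e+00, -2.23413980e-01]), 'dq': array([-0.00068251,  0.00032805, -0.00060683, -0.00025769,  0.00029666,
        0.00040145]), 'tau': array([-7.64718625e-04, -4.11808777e+01, -2.59667784e+01, -1.54916070e-04,
        1.15851577e-03,  9.99933491e-06]), 'eef_pos': array([ 223.99192872, -474.77487021,  231.19973108]), 'ee_rot': array([-1.20019102e-04,  9.75805751e-01,  2.18639250e-01,  2.32508848e-06]), 'force': array([-0.01622881,  0.65893355, -0.616241  ]), 'wrist_torque': array([ 0.05732309, -0.00966664,  0.05750219]), 'grip_width': 0.9954037082193141}
```

```bash
python3 - <<'E'
import cv2
a=cv2.imread('pics/top0.png')[130:330,140:460]
cv2.imwrite('pics/top0c.png',cv2.resize(a,None,fx=2.5,fy=2.5,interpolation=cv2.INTER_CUBIC))
E
```

```text
(no output)
```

View pics/top0c.png

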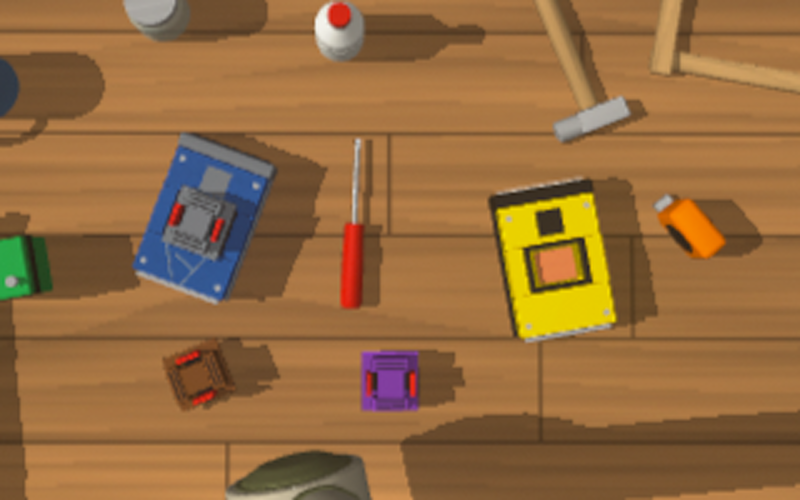

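The crop shows the blue lamp with the grey cap at (200,220) and the yellow lamp with its open bay at (557,262). The brown and purple look-alikes stand at (198,378) and (390,380). Next I fit the lamp poses.

```bash
cat >> h.py <<'E'
def fit(xy):
    """minAreaRect -> centre, (long,short), yaw deg of the long side"""
    c,(w,h),a=cv2.minAreaRect(xy.astype(np.float32))
    if w<h: w,h,a=h,w,a+90
    return np.round(c,1),round(w,1),round(h,1),round((a+90)%180-90,1)
def mask(p,col):
    H=cv2.cvtColor(p,cv2.COLOR_RGB2HSV); h,s,v=[H[...,k].astype(int) for k in range(3)]
    return {'blue':(h>100)&(h<125)&(s>130)&(v>60),'yellow':(h>24)&(h<35)&(s>180)&(v>100),'red':((h<6)|(h>174))&(s>170)&(v>80)}[col]
def tool(tgt,psi):
    """shift (cm, tool axes) and twist (deg) taking the TCP to tgt with tool x at yaw psi"""
    from scipy.spatial.transform import Rotation as Ro
    s=readout.sense(); q=s['ee_rot']; R=Ro.from_quat([q[1],q[2],q[3],q[0]]).as_matrix()
    yaw=np.degrees(np.arctan2(R[1,0],R[0,0])); tw=(yaw-psi+90)%180-90
    return np.round(R.T@(np.array(tgt)-s['eef_pos'])/10,2),round(tw,1),round(yaw,2)
E
python3 - <<'E'
from h import *
for n in ['top','side']:
    z=np.load(n+'0.npz'); i={k:z[k] for k in ['vfov','cx','cy','rvec','tvec']}; P=cloud(z['d'],i)
    for c,(x0,x1,y0,y1) in {'blue':(430,650,80,280),'yellow':(380,620,-320,-130)}.items():
        Q=P[(abs(P[...,2]-60)<8)&(P[...,0]>x0)&(P[...,0]<x1)&(P[...,1]>y0)&(P[...,1]<y1)]
        print(n,c,fit(Q[:,:2]),np.median(Q[:,2]))
    Q=P[(P[...,2]>85)&(P[...,0]>480)&(P[...,0]<590)&(P[...,1]>120)&(P[...,1]<230)]; print('cap top',Q.mean(0),fit(Q[:,:2]))
i=cams.camera_info('wrist'); R=cv2.Rodrigues(np.array(i['rvec'],float))[0]
print('wristcam',-R.T@np.ravel(i['tvec']),R[2],i['vfov'],R[0])
print(tool([532,177,260],-22))
E
```

```text
top blue (array([543. , 175.3]), 171.2, 115.3, -20.6) 60.423405044652654
top yellow (array([ 495.8, -227.7]), 170.7, 114.1, 9.5) 60.145373070453886
cap top [534.90809343 177.55746896  96.44613044] (array([535. , 177.6]), 59.7, 56.6, -20.7)
side blue (array([543.1, 175.5]), 167.4, 113.6, -20.2) 59.27668620507763
side yellow (array([ 497.1, -228.7]), 170.0, 119.5, 10.9) 59.08928133680439
cap top [534.89301509 180.89207445  94.35953839] (array([534.3, 177.5]), 60.9, 60.2, 68.5)
wristcam [ 285.85602196 -443.97436399  372.54611159] [-0.24685714 -0.11567818 -0.96212271] 59.919065026767605 [ 4.26474925e-01 -9.04499135e-01 -6.73057484e-04]
(array([ 55.67, -45.8 ,  -2.87]), np.float64(47.3), np.float64(25.26))
```

Call:
step_arm --plan "35.2 -10.7 -1 15 100;35.2 -10.7 -1 15 100;35.2 -10.7 -1 15 100;35.2 -10.7 -1 15 100;35.2 -10.7 -1 15 100;35.2 -10.7 -1 15 100;35.2 -10.7 -1 15 100;35.2 -10.7 -1 15 100;35.2 -10.7 -1 15 100;35.2 -10.7 -1 15 100" --grip_force 25

```text
time_s: 1.4
eef_pos: [496.5, -228.0, 241.1]
ee_rot: [-0.0, 0.996, 0.09, -0.0]
force: [-0.5, 0.1, -0.5]
grip_width: 0.999
```

```bash
cat > y.py <<'E'
from h import *
import sys
p,d,i=snap('wrist',sys.argv[1]); P=cloud(d,i); print(readout.sense()['eef_pos'],readout.sense()['time_s'])
Q=P[mask(p,'yellow')&(abs(P[...,2]-60)<8)]; print('lamp top',fit(Q[:,:2]),np.median(Q[:,2]))
H=cv2.cvtColor(p,cv2.COLOR_RGB2HSV); h,s,v=[H[...,k].astype(int) for k in range(3)]
Y=(P[...,0]>440)&(P[...,0]<530)&(P[...,1]>-280)&(P[...,1]<-170)
cop=(h<16)&(s>80)&(v>90)&Y&(P[...,2]<57)&(P[...,2]>30); Q=P[cop]; print('copper',fit(Q[:,:2]),Q.mean(0))
blk=(v<60)&Y&(abs(P[...,2]-62)<6); n,l,st,_=cv2.connectedComponentsWithStats(blk.astype(np.uint8))
for k in range(1,n):
    if st[k,4]>100: Q=P[l==k]; print('black',st[k],fit(Q[:,:2]),Q.mean(0),np.percentile(Q[:,2],[10,50,90]))
print(tool([534,178,230],-20.6))
E
python3 y.py w1
```

```text
[ 496.11147305 -228.52367469  241.18275857] 1.45
lamp top (array([ 488.4, -229.3]), 149.5, 109.3, 10.1) 58.68945638379394
copper (array([ 485.5, -230.2]), 43.1, 40.7, -79.9) [ 488.41826208 -229.70819891   46.81136124]
(array([ 10.94, -39.34,   1.11]), np.float64(30.8), np.float64(10.22))
```

View pics/w1.png

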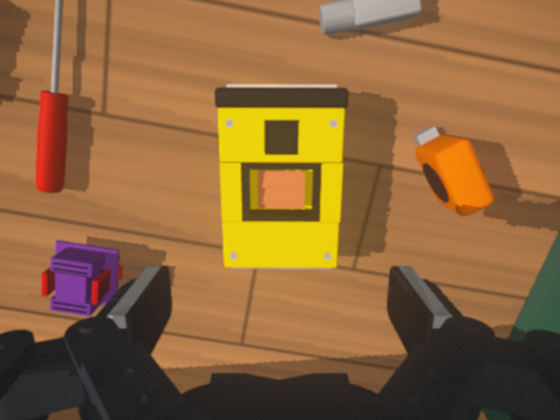

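The wrist view shows the yellow lamp with its collar at columns 243–320, rows 163–221 and the copper plate in the middle at (283,190). I now go to the blue lamp and fit the collar from the saved picture.

Call:
step_arm --plan "10.9 -39.3 1 30.8 100;10.9 -39.3 1 30.8 100;10.9 -39.3 1 30.8 100;10.9 -39.3 1 30.8 100;10.9 -39.3 1 30.8 100;10.9 -39.3 1 30.8 100;10.9 -39.3 1 30.8 100;10.9 -39.3 1 30.8 100;10.9 -39.3 1 30.8 100;10.9 -39.3 1 30.8 100"

```text
time_s: 2.45
eef_pos: [533.8, 179.2, 231.1]
ee_rot: [-0.0, 0.984, -0.177, -0.0]
force: [-0.2, -0.5, 0.5]
grip_width: 0.997
```

```bash
cat > b.py <<'E'
from h import *
import sys
p,d,i=snap('wrist',sys.argv[1]); P=cloud(d,i); s=readout.sense(); print(s['eef_pos'],s['time_s'])
Y=(abs(P[...,0]-534)<50)&(abs(P[...,1]-178)<50)
Q=P[mask(p,'blue')&(abs(P[...,2]-60)<8)]; print('lamp top',fit(Q[:,:2]),np.median(Q[:,2]))
Q=P[Y&(P[...,2]>85)]; print('cap top',fit(Q[:,:2]),np.percentile(Q[:,2],[5,50,95]))
Q=P[Y&(abs(P[...,2]-66)<3.5)&(P[...,2]>62.5)]; print('flange',fit(Q[:,:2]),np.median(Q[:,2]))
M=mask(p,'red')&Y; n,l,st,_=cv2.connectedComponentsWithStats(M.astype(np.uint8))
for k in range(1,n):
    if st[k,4]>30:
        Q=P[(l==k)&(P[...,2]>90)]
        if len(Q)>5: print('red top',st[k],Q.mean(0),fit(Q[:,:2]),np.percentile(Q[:,2],[5,50,95]))
E
python3 b.py w2; python3 - <<'E'
from h import *
z=np.load('w1.npz'); i={k:z[k] for k in ['vfov','cx','cy','rvec','tvec']}; P=cloud(z['d'],i); p=z['p']
v=p.max(-1); m=np.zeros(v.shape,bool); m[150:235,230:335]=1
b=m&(v<75); Q=P[b]; print(len(Q),np.percentile(Q[:,2],[5,25,50,75,95]))
Q=Q[Q[:,2]>54]; print('collar',fit(Q[:,:2]),np.median(Q[:,2]))
# lamp-only top near collar
q=P[m&mask(p,'yellow')]; q=q[q[:,2]>54];print('yellow near',np.median(q[:,2]))
print(p[190,247],p[170,283],p[190,255],p[190,283],P[190,255],P[190,247],P[170,283],P[190,283])
E
```

```text
[533.95565101 177.7252706  231.15608666] 2.5
lamp top (array([535.8, 179. ]), 147.1, 107.6, -20.5) 58.72201237535839
cap top (array([535.6, 177.7]), 113.8, 59.4, 69.7) [ 94.74688386 305.4068972  320.61028471]
flange (array([535.6, 178.8]), 67.9, 66.0, -20.3) 64.85541062464556
red top [245 176   7  33 217] [544.89599651 202.06470696  96.75777385] (array([544.6, 202.2]), 25.6, 4.9, -21.7) [95.59438024 96.74187233 97.93518103]
red top [306 176  10  33 282] [527.49063658 155.86849765  96.39533655] (array([527.3, 155.6]), 25.5, 5.3, -20.1) [92.75908012 96.73447751 97.83317629]Traceback (most recent call last):
  File "<stdin>", line 4, in <module>
    return _quantile_unchecked(
        a, q, axis, out, overwrite_input, method, keepdims, weights)
    return _ureduce(a,
                    func=_quantile_ureduce_func,
    ...<5 lines>...
                    overwrite_input=overwrite_input,
                    method=method)
    r = func(a, **kwargs)
    result = _quantile(arr,
                       quantiles=q,
    ...<2 lines>...
                       out=out,
                       weights=wgt)
    slices_having_nans = np.isnan(arr[-1, ...])
                                  ~~~^^^^^^^^^
IndexError: index -1 is out of bounds for axis 0 with size 0
```

View pics/w2.png

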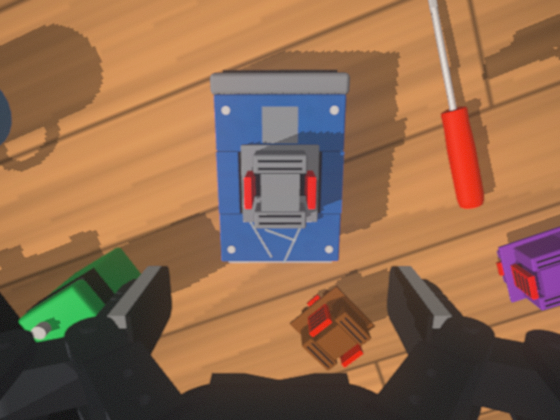

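The wrist view shows the grey cap at about (280,185) with its red tabs at (249,192) and (311,192). The jaw axis is lined up with the tabs. The brown look-alike, lower down at (333,328), is well clear of the lamp.

```bash
python3 - <<'E'
from h import *
z=np.load('w1.npz'); i={k:z[k] for k in ['vfov','cx','cy','rvec','tvec']}; P=cloud(z['d'],i); p=z['p']; d=z['d']
for r in (190,): 
  for c in range(236,330,6): print(c,p[r,c],np.round(P[r,c]))
S=p.max(-1).astype(int)-p.min(-1)
m=np.zeros(S.shape,bool); m[155:230,235:328]=1
b=m&(S<60)&(d>0); Q=P[b]; print(len(Q),np.percentile(Q[:,2],[5,25,50,75,95]))
Q=Q[Q[:,2]>54]; print('collar',fit(Q[:,:2]),np.median(Q[:,2]),Q.mean(0))
q=P[m&mask(p,'yellow')]; q=q[q[:,2]>54];print('yellow near',np.median(q[:,2]))
print(tool([535.7,178.8,110],-20.4))
print(tool([535.7,178.8,67],-20.4))
E
```

```text
236 [236 212  10] [ 483. -189.   59.]
242 [111  91  35] [ 484. -194.   60.]
248 [92 74 37] [ 485. -200.   59.]
254 [174 144  10] [ 479. -204.   29.]
260 [164  99  56] [ 484. -210.   47.]
266 [225 137  79] [ 485. -216.   48.]
272 [227 137  79] [ 486. -221.   47.]
278 [228 137  80] [ 487. -227.   46.]
284 [228 138  78] [ 488. -233.   48.]
290 [227 135  78] [ 489. -238.   47.]
296 [228 138  82] [ 490. -244.   46.]
302 [227 137  79] [ 491. -249.   46.]
308 [173 144  10] [ 488. -257.   29.]
314 [84 66 38] [ 496. -259.   60.]
320 [161 134  16] [ 496. -264.   58.]
326 [235 209  10] [ 498. -269.   60.]
1401 [53.57439798 58.4580257  59.01444756 59.54068115 60.2445361 ]
collar (array([ 488.1, -229.3]), 69.9, 52.3, -79.7) 59.06300640382305 [ 488.35604988 -229.15852397   58.99118121]
yellow near 58.66038560675272
(array([ 0.13, -0.17, 12.12]), np.float64(-0.1), np.float64(-20.53))
(array([ 0.13, -0.17, 16.42]), np.float64(-0.1), np.float64(-20.53))
```

Call:
step_arm --plan "0.1 -0.1 5 0 100;0.1 -0.1 9 0 100;0.1 -0.1 12 0 100;0.1 -0.1 14 0 100;0.1 -0.1 15 0 100;0.1 -0.1 15.8 0 100;0.1 -0.1 16.4 0 100;0.1 -0.1 16.4 0 100"

```text
time_s: 3.3
eef_pos: [535.4, 178.5, 67.3]
ee_rot: [0.0, 0.984, -0.179, 0.0]
force: [-0.6, 0.3, -0.1]
grip_width: 1.001
```

```bash
python3 - <<'E'
from h import *
p,d,i=snap('wrist','w3'); P=cloud(d,i); s=readout.sense(); print(s['eef_pos'],s['force'])
Y=(abs(P[...,0]-534)<50)&(abs(P[...,1]-178)<50)
M=mask(p,'red')&Y; n,l,st,_=cv2.connectedComponentsWithStats(M.astype(np.uint8))
for k in range(1,n):
    if st[k,4]>30: Q=P[(l==k)]; print(st[k],Q.mean(0),np.percentile(Q[:,2],[5,95]))
print(tool([535.7,178.8,67],-20.4))
E
```

```text
[535.56169428 178.65919051  67.77546041] [ 0.33443225 -0.10977486 -0.21666935]
[ 331  245   31   94 1819] [529.81550211 155.59530215  92.06763457] [73.15020096 97.47300016]
[ 199  246   21   94 1333] [547.24214053 201.16519814  94.9706546 ] [83.92717599 97.54882827]
[225 266   5  23  68] [542.11184489 199.9809299   70.57606412] [68.31155919 74.2746985 ]
(array([ 0.01, -0.02,  0.08]), np.float64(-0.2), np.float64(-20.56))
```

View pics/w3.png

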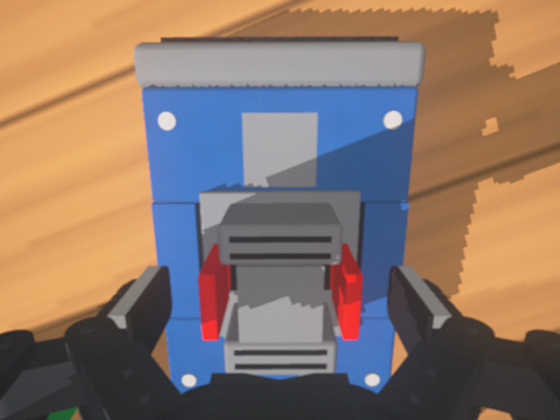

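The jaws straddle the cap and are centred on the tabs (tabs at columns 200–360, fingers at 168–390). I'll pinch now.

Call:
step_arm --plan "0 0 0 0 30;0 0 0 0 30;0 0 0 0 30;0 0 0 0 30;0 0 0 0 30;0 0 0 0 30;0 0 0 0 30;0 0 0 0 30" --grip_force 27

```text
time_s: 4.15
eef_pos: [535.6, 178.9, 68.4]
ee_rot: [-0.0, 0.984, -0.178, 0.001]
force: [-2.4, -0.8, 8.1]
grip_width: 0.51
```

Opening 43 mm means both tabs are at their stops, and the 8 N upward force is the bay's spring pushing the freed cap into the grip. I'll lift.

Call:
step_arm --plan "0 0 -0.4 0 30;0 0 -0.9 0 30;0 0 -1.5 0 30;0 0 -2.2 0 30;0 0 -3 0 30;0 0 -5 0 30;0 0 -8 0 30;0 0 -12 0 30;0 0 -14 0 30;0 0 -14 0 30"

```text
time_s: 5.15
eef_pos: [536.3, 179.0, 210.6]
ee_rot: [-0.001, 0.984, -0.178, 0.003]
force: [1.1, 0.2, -1.5]
grip_width: 0.499
```

```bash
python3 - <<'E'
from h import *
p,d,i=snap('wrist','w4'); s=readout.sense(); print(s['eef_pos'],s['force'],s['grip_width'])
p,d,i=snap('side','s4'); P=cloud(d,i)
Y=(abs(P[...,0]-535)<60)&(abs(P[...,1]-178)<60)&mask(p,'red')&(P[...,2]>120); print('red z',np.percentile(P[Y][:,2],[2,50,98]),Y.sum())
v,u=np.where(Y); c=(int(u.mean()),int(v.mean())); print(c)
a=cv2.imread('pics/s4.png')[max(0,c[1]-60):c[1]+90,c[0]-75:c[0]+75]; a=cv2.resize(a,(560,560),interpolation=cv2.INTER_CUBIC)
b=cv2.imread('pics/w4.png')[150:,120:440]; b=cv2.resize(b,None,fx=.7,fy=.7); a[-b.shape[0]:, -b.shape[1]:]=b
cv2.imwrite('pics/c4.png',a)
print(tool([488.2,-229.3,208],10.2))
E
```

```text
[535.48713178 178.89089618 208.16484973] [-1.00486582 -0.47029585 -1.90374079] 0.4972040715081082
red z [183.37022068 206.4051197  236.33588485] 32
(290, 205)
(array([ 9.95, 39.85, -0.13]), np.float64(-30.7), np.float64(-20.55))
```

View pics/c4.png

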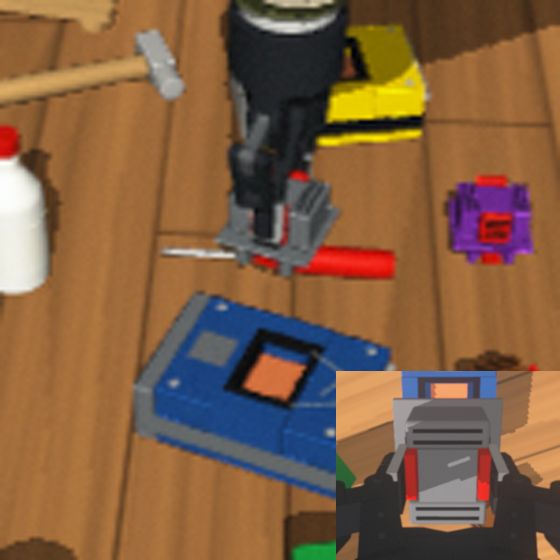

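The cap is out of the blue bay and held level, with both red tabs between the pads. I carry it over to the yellow lamp while keeping height, and then measure how it sits in the hand.

Call:
step_arm --plan "9.95 39.85 0 -30.7 30;9.95 39.85 0 -30.7 30;9.95 39.85 0 -30.7 30;9.95 39.85 0 -30.7 30;9.95 39.85 0 -30.7 30;9.95 39.85 0 -30.7 30;9.95 39.85 0 -30.7 30;9.95 39.85 0 -30.7 30;9.95 39.85 0 -30.7 30;9.95 39.85 0 -30.7 30"

```text
time_s: 6.25
eef_pos: [487.3, -232.0, 205.2]
ee_rot: [-0.001, 0.996, 0.086, -0.001]
force: [0.1, 0.5, -2.2]
grip_width: 0.503
```

```bash
cat > c.py <<'E'
from h import *
import sys
from scipy.spatial.transform import Rotation as Ro
s=readout.sense(); i0=cams.camera_info('wrist'); p,d,i=snap('wrist',sys.argv[1]); P=cloud(d,i); q=s['ee_rot']; R=Ro.from_quat([q[1],q[2],q[3],q[0]]).as_matrix()
T=(P-s['eef_pos'])@R; print(s['eef_pos'],s['force'],s['grip_width'],np.degrees(np.arctan2(R[1,0],R[0,0])))
grey=(p.max(-1).astype(int)-p.min(-1)<25)&(p.max(-1)>70)
m=grey&(abs(T[...,1])<40)&(abs(T[...,0])<45)&(T[...,2]>-45)&(T[...,2]<15)
Q=T[m]; h,e=np.histogram(Q[:,2],bins=np.arange(-45,16,2)); print(dict(zip(e[:-1].astype(int),h)))
def plane(Q):
    A=np.c_[Q[:,:2],np.ones(len(Q))]; c=np.linalg.lstsq(A,Q[:,2],rcond=None)[0]; return 'tilt deg x,y',np.round(np.degrees(c[:2]),2)
top=Q[(Q[:,2]<-24)]; print('top',fit(top[:,:2]),top[:,2].mean(),plane(top),'y range',np.percentile(top[:,1],[1,99]),'x',np.percentile(top[:,0],[1,99]))
fl=Q[(Q[:,2]>-3)&(Q[:,2]<6)]; 
if len(fl)>20: print('flange',np.percentile(fl,[1,50,99],axis=0),plane(fl))
E
python3 c.py w5; python3 - <<'E'
from h import *
print(tool([488.2,-229.3,130],10.2))
E
```

```text
[ 487.32968659 -232.02320251  205.2344071 ] [ 0.13316009  0.53980826 -2.22052438] 0.5025011003636666 9.913294116767602
{np.int64(-45): np.int64(10), np.int64(-43): np.int64(16), np.int64(-41): np.int64(25), np.int64(-39): np.int64(249), np.int64(-37): np.int64(107), np.int64(-35): np.int64(97), np.int64(-33): np.int64(95), np.int64(-31): np.int64(104), np.int64(-29): np.int64(84), np.int64(-27): np.int64(1503), np.int64(-25): np.int64(11600), np.int64(-23): np.int64(758), np.int64(-21): np.int64(275), np.int64(-19): np.int64(281), np.int64(-17): np.int64(249), np.int64(-15): np.int64(230), np.int64(-13): np.int64(237), np.int64(-11): np.int64(222), np.int64(-9): np.int64(211), np.int64(-7): np.int64(175), np.int64(-5): np.int64(157), np.int64(-3): np.int64(120), np.int64(-1): np.int64(131), np.int64(1): np.int64(122), np.int64(3): np.int64(370), np.int64(5): np.int64(3282), np.int64(7): np.int64(81), np.int64(9): np.int64(0), np.int64(11): np.int64(0), np.int64(13): np.int64(0)}
top (array([ 1.8, -0.3]), 76.3, 59.3, -89.9) -25.4175395230861 ('tilt deg x,y', array([-1.05, -0.08])) y range [-28.03426109  25.20162904] x [-26.913938    30.00442666]
flange [[  5.68796188 -33.57390676  -2.53758608]
 [ 30.3635654   -2.94689929   5.40511863]
 [ 34.64979815  30.65633123   5.9845237 ]] ('tilt deg x,y', array([-3.1 , -0.01]))
(array([ 0.08, -0.05,  7.54]), np.float64(-0.2), np.float64(10.0))
```

Call:
step_arm --plan "0.1 0 4 -0.2 30;0.1 0 7 -0.2 30;0.1 0 9 -0.2 30;0.1 0 10 -0.2 30;0.1 0 10 -0.2 30;0.1 0 10 -0.2 30"

```text
time_s: 6.9
eef_pos: [490.0, -228.8, 108.0]
ee_rot: [0.0, 0.996, 0.091, 0.0]
force: [0.3, 0.5, 0.1]
grip_width: 0.502
```

```bash
python3 c.py w6; python3 - <<'E'
import cv2; a=cv2.imread('pics/w6.png'); cv2.imwrite('pics/w6b.png',cv2.resize(a,(800,600),interpolation=cv2.INTER_CUBIC))
E
```

```text
[ 490.0381447  -228.77158556  108.01587187] [0.30063531 0.52117339 0.10852587] 0.5021771850080264 10.391386994488212
{np.int64(-45): np.int64(10), np.int64(-43): np.int64(14), np.int64(-41): np.int64(20), np.int64(-39): np.int64(241), np.int64(-37): np.int64(116), np.int64(-35): np.int64(93), np.int64(-33): np.int64(94), np.int64(-31): np.int64(92), np.int64(-29): np.int64(97), np.int64(-27): np.int64(1486), np.int64(-25): np.int64(11399), np.int64(-23): np.int64(755), np.int64(-21): np.int64(269), np.int64(-19): np.int64(263), np.int64(-17): np.int64(246), np.int64(-15): np.int64(221), np.int64(-13): np.int64(205), np.int64(-11): np.int64(201), np.int64(-9): np.int64(168), np.int64(-7): np.int64(167), np.int64(-5): np.int64(107), np.int64(-3): np.int64(108), np.int64(-1): np.int64(101), np.int64(1): np.int64(95), np.int64(3): np.int64(358), np.int64(5): np.int64(3088), np.int64(7): np.int64(79), np.int64(9): np.int64(0), np.int64(11): np.int64(0), np.int64(13): np.int64(0)}
top (array([ 1.7, -1.7]), 60.4, 59.1, 89.9) -25.404136642242932 ('tilt deg x,y', array([-1.04, -0.  ])) y range [-28.13140198  25.00421306] x [-26.92475109  29.86511188]
flange [[  5.968423   -33.36545611  -2.59266705]
 [ 30.28550172   0.07669397   5.41898654]
 [ 34.61535095  30.38873405   5.98940831]] ('tilt deg x,y', array([-2.63, -0.23]))
```

View pics/w6b.png

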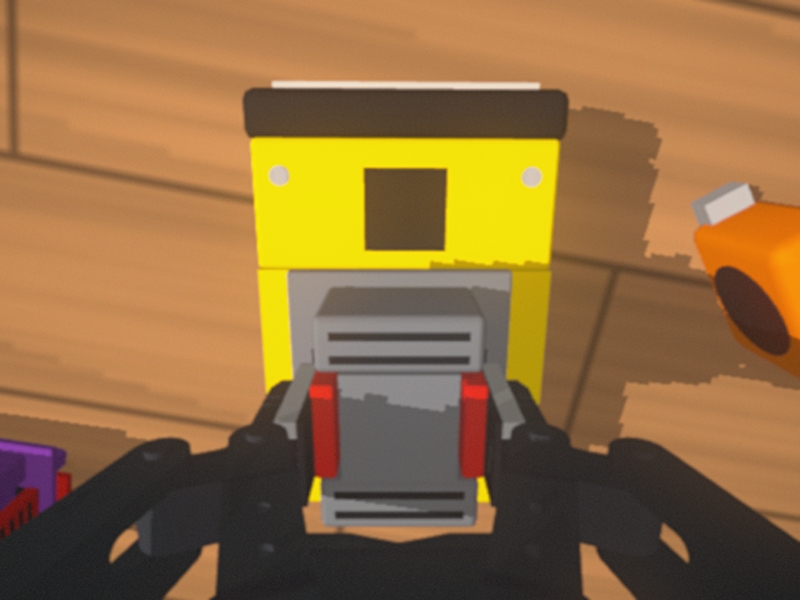

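The cap hangs over the bay, aligned with the lamp. The flange front edge runs across columns 288–510 at row 270, and the dark window is at (405,210). I compare lamp and cap in this same picture, so that camera bias cancels.

```bash
python3 - <<'E'
from h import *
from scipy.spatial.transform import Rotation as Ro
def load(f):
    z=np.load(f+'.npz'); i={k:z[k] for k in ['vfov','cx','cy','rvec','tvec']}; return z['p'],z['d'],cloud(z['d'],i)
def ctr(f,origin,yaw):
    p,d,P=load(f); c,s=np.cos(np.radians(yaw)),np.sin(np.radians(yaw))
    T=P-np.array([*origin,0]); X=T[...,0]*c+T[...,1]*s; Y=-T[...,0]*s+T[...,1]*c; Z=P[...,2]
    return p,X,Y,Z
O=(490.0,-228.8)
for f in ['w1','w6']:
    p,X,Y,Z=ctr(f,O,10.2)
    yel=mask(p,'yellow')&(abs(Z-59)<5)
    A=np.c_[X[yel],Y[yel],np.ones(yel.sum())]; pl=np.degrees(np.linalg.lstsq(A,Z[yel],rcond=None)[0][:2])
    rows=[(x,[np.round(q,1) for q in np.percentile(Y[yel&(abs(X-x)<2)],[.5,99.5])]) for x in (30,40,50,60) if (yel&(abs(X-x)<2)).sum()>30]
    w=(p.max(-1)<75)&(abs(Z-59)<6)&(X>25)&(X<60)&(abs(Y)<20); w=w|((p.max(-1).astype(int)-p.min(-1)<60)&(abs(Z-59)<6)&(X>30)&(X<62)&(abs(Y)<22))
    print(f,'tilt',pl,'edges',rows,'window',X[w].mean(),Y[w].mean(),fit(np.c_[X[w],Y[w]]),'zmed',np.median(Z[yel]))
p,X,Y,Z=ctr('w6',O,10.2)
grey=(p.max(-1).astype(int)-p.min(-1)<25)&(p.max(-1)>70)
fl=grey&(abs(Z-102.5)<2.5)&(X>0)
print('flange z',np.median(Z[fl]),'x max',np.percentile(X[fl],99),'y',[np.percentile(Y[fl&(abs(X-x)<2)],[1,99]) for x in (22,32)])
e=[(y,np.percentile(X[fl&(abs(Y-y)<2)],98)) for y in range(-30,31,10)]; print(np.polyfit(*np.array(e).T,1), 'yaw')
E
```

```text
w1 tilt [-0.01858483  0.0086924 ] edges [(30, [np.float64(-53.7), np.float64(54.0)]), (40, [np.float64(-54.1), np.float64(53.4)]), (50, [np.float64(-53.6), np.float64(54.0)]), (60, [np.float64(-54.1), np.float64(53.5)])] window 47.72738193477206 -0.4275202493708701 (array([47.5, -0.7]), 27.9, 26.8, -0.4) zmed 58.68966151359648
w6 tilt [-0.04610406  0.02004693] edges [(30, [np.float64(-53.6), np.float64(53.4)]), (40, [np.float64(-53.8), np.float64(53.7)]), (50, [np.float64(-53.8), np.float64(53.5)]), (60, [np.float64(-53.9), np.float64(53.5)])] window 47.76699363704701 -1.215500396133156 (array([47.5, -0.5]), 28.5, 28.1, 0.1) zmed 58.6941137818886
flange z 102.26680774595408 x max 34.65964647459447 y [array([-30.60167889,  33.49544687]), array([-29.92085792,  32.88251564])]
[-1.56581096e-02  3.43091399e+01] yaw
```

Relative to the lamp, the cap sits about 1.5 mm too far to the left and about 2.5 mm too far forward, with about 0.8° of yaw. I correct all three and go down to just above the collar.

Call:
step_arm --plan "-0.15 0.1 0.2 0.7 30;-0.25 0.15 0.8 0.7 30;-0.25 0.15 1.4 0.7 30;-0.25 0.15 1.4 0.7 30;-0.25 0.15 1.6 0.7 30;-0.25 0.15 1.8 0.7 30;-0.25 0.15 2 0.7 30;-0.25 0.15 2.1 0.7 30;-0.25 0.15 2.1 0.7 30"

```text
time_s: 7.85
eef_pos: [487.3, -230.9, 86.2]
ee_rot: [-0.0, 0.996, 0.084, -0.0]
force: [-0.4, -1.1, -0.8]
grip_width: 0.503
```

Call:
step_arm --plan "0 0 0.15 0 30;0 0 0.3 0 30;0 0 0.45 0 30;0 0 0.6 0 30;0 0 0.6 0 30"

```text
time_s: 8.35
eef_pos: [487.3, -230.9, 80.1]
ee_rot: [-0.0, 0.996, 0.084, -0.0]
force: [-0.1, 0.4, -1.4]
grip_width: 0.501
```

Call:
step_arm --plan "0 0 0.15 0 30;0 0 0.3 0 30;0 0 0.45 0 30;0 0 0.6 0 30;0 0 0.6 0 30"

```text
time_s: 8.85
eef_pos: [487.4, -231.0, 74.3]
ee_rot: [0.0, 0.996, 0.084, -0.0]
force: [-1.0, 0.4, 1.1]
grip_width: 0.5
```

Call:
step_arm --plan "0 0 0.1 0 30;0 0 0.2 0 30;0 0 0.3 0 30;0 0 0.3 0 30"

```text
time_s: 9.25
eef_pos: [487.4, -231.0, 71.4]
ee_rot: [0.0, 0.996, 0.084, 0.0]
force: [-1.5, 0.6, 2.9]
grip_width: 0.503
```

Call:
step_arm --plan "0 0 0.1 0 30;0 0 0.2 0 30;0 0 0.28 0 30;0 0 0.28 0 30"

```text
time_s: 9.65
eef_pos: [487.5, -231.1, 68.8]
ee_rot: [0.0, 0.996, 0.084, 0.0]
force: [-1.9, 1.8, 6.9]
grip_width: 0.503
```

Call:
step_arm --plan "0 0 0.05 0 30;0 0 0.05 0 30;0 0 0.05 0 30"

```text
time_s: 9.95
eef_pos: [487.5, -231.0, 68.7]
ee_rot: [0.0, 0.996, 0.084, 0.0]
force: [-3.4, 2.2, 11.8]
grip_width: 0.499
```

The flange has stopped: about 13 N net with no further travel, at the expected seated height. I let go here.

Call:
step_arm --plan "0 0 0.02 0 30;0 0 0.02 0 30;0 0 0.02 0 65;0 0 0.02 0 75;0 0 0.02 0 100;0 0 0.02 0 100;0 0 0.02 0 100;0 0 0.02 0 100"

```text
time_s: 10.75
eef_pos: [487.4, -231.0, 67.7]
ee_rot: [-0.0, 0.996, 0.084, -0.0]
force: [-0.4, 0.2, -0.8]
grip_width: 0.997
```

```bash
cat > v.py <<'E'
from h import *
import sys
f=sys.argv[1]; p,d,i=snap('wrist',f); P=cloud(d,i); s=readout.sense(); print(s['eef_pos'],s['force'],s['grip_width'],s['time_s'])
Y=(abs(P[...,0]-488)<50)&(abs(P[...,1]+230)<50)
yl=mask(p,'yellow')&(abs(P[...,2]-60)<6); print('lamp z',np.median(P[yl][:,2]))
grey=(p.max(-1).astype(int)-p.min(-1)<25)&(p.max(-1)>70)&Y
Q=P[grey&(P[...,2]>61.5)&(P[...,2]<72)]; print('flange z',np.percentile(Q[:,2],[5,25,50,75,95]),fit(Q[:,:2]))
A=np.c_[Q[:,:2],np.ones(len(Q))]; print('tilt',np.degrees(np.linalg.lstsq(A,Q[:,2],rcond=None)[0][:2]))
M=mask(p,'red')&Y; n,l,st,_=cv2.connectedComponentsWithStats(M.astype(np.uint8))
for k in range(1,n):
    if st[k,4]>30:
        Q=P[(l==k)&(P[...,2]>91)]
        if len(Q)>5: print('red',st[k],Q.mean(0),np.percentile(Q[:,2],[5,50,95]))
E
python3 v.py w7
```

```text
[ 487.37090234 -230.95716265   67.71160375] [0.82596848 0.48023061 0.50950285] 1.0012649539425291 10.8
lamp z 58.714635009535755
flange z [64.22136031 64.82184088 65.26137863 65.73885166 69.22916503] (array([ 488.5, -229.5]), 67.2, 66.2, 10.0)
tilt [0.11015138 0.05117735]
red [ 330  245   31   70 1305] [ 499.16797445 -252.09044053   96.20528986] [92.18185789 96.81666335 97.89475138]
red [205 274   9  13  43] [ 494.86480297 -204.21761482   97.09500337] [96.28044721 97.1017489  97.8046911 ]
```

View pics/w7.png

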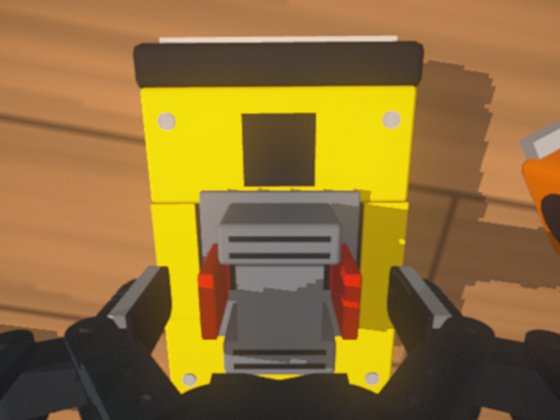

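The flange is level and its underside is about 2 mm above the collar, as it was in the blue lamp. Both tabs have sprung out. I back off and look once more.

Call:
step_arm --plan "0 0 -1 0 100;0 0 -3 0 100;0 0 -6 0 100;0 0 -10 0 100;0 0 -14 0 100;0 0 -16 0 100;0 0 -16 0 100;0 0 -16 0 100"

```text
time_s: 11.6
eef_pos: [487.2, -230.8, 227.7]
ee_rot: [-0.0, 0.996, 0.084, -0.0]
force: [-0.1, -0.8, 0.0]
grip_width: 1.0
```

```bash
python3 v.py w8; python3 - <<'E'
from h import *
p,d,i=snap('side','s8')
cv2.imwrite('pics/s8c.png',cv2.resize(cv2.imread('pics/s8.png')[110:330,150:450],None,fx=2.5,fy=2.5,interpolation=cv2.INTER_CUBIC))
E
```

```text
[ 486.99476852 -230.70271499  226.98049335] [0.02929106 0.54175565 0.19790022] 1.0021496346599954 11.65
lamp z 58.68937563766701
flange z [63.9885619  64.69542964 65.21406389 65.72629028 66.95360389] (array([ 488.3, -229.7]), 66.0, 65.7, -80.3)
tilt [0.06246814 0.00890658]
red [307 178   9  34 284] [ 492.51457452 -253.70175846   96.8309195 ] [93.87404628 97.12314944 98.16762366]
red [244 180   7  32 131] [ 484.97330019 -204.0471653    97.15913829] [95.96881528 97.19552734 98.2943213 ]
```

View pics/s8c.png

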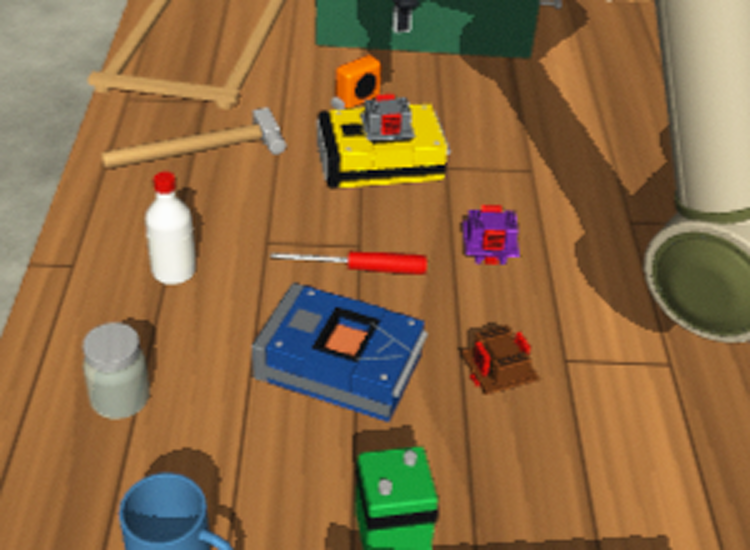

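The side view shows the grey cap seated on the yellow lamp at (388,118), the blue bay empty at (347,338), and everything else upright and in place. I'm handing in.

```bash
python3 -c "
from h import *
print(workorder.finish_job())"
```

```text
the job is handed in; nothing more can be done
None
```

The battery cap is off the blue lamp and clipped onto the yellow lamp. I handed the job in at about 11.7 s of the 54 s allowed, and the hand-in reported no verdict.

- **Unclipping:** I pinched both tabs to their stops at 27 N (opening about 43 mm) and lifted the cap off level.
- **Fitting:** I corrected a 1.5 to 2.5 mm offset over the bay, using a picture that showed cap and lamp together. I then pushed the cap down until the flange stopped, at about 13 N net, and let go there.
- **Last checks:**
  - The flange is level (tilt under 0.1°), with its underside about 2.5 mm above the lamp's top. The collar measured about 0.4 mm proud, so that is the roughly 2 mm expected once clipped.
  - The flange stayed at that height after the gripper backed off.
  - Both tabs are sprung out: 50.2 mm between their tops, against 49.4 mm in the blue lamp.
  - The final side view shows the bystanders and look-alikes upright and where they were; I did not measure this.
- **Disagreement:** the wrist camera read about 1.5 mm off sideways and about 1.3 mm low in height. I allowed for both by measuring the cap relative to the lamp. No check failed.

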